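Roll the specimen bar into the V-cradle

ROBOT

A 6-joint arm with a two-finger parallel gripper is mounted at the origin on the work surface. World frame = base frame: x ahead of the robot, y to its left, z up, the work surface at z = 0. Lengths are in mm, angles in rad, forces in N, time in s.
With the tool pointing down it reaches from about 400 to 925 mm from the base axis. Payload 12.5 kg.
Tool frame: the origin (TCP) lies on the mounting face of the last link; the fingertips stand 190 mm ahead of it and the grasp point (between the pads) lies 171 mm ahead of it; z points along the fingers, y is the line along which they close (so a half turn about z gives the same grasp; the last joint's range is limited). The gripper opens to 95 mm and grips with 3 to 60 N. Pads are 20 mm wide; open, the fingers measure 119 mm over their backs; the gripper's body (75 mm by 180 mm) begins 59 mm behind the grasp point.
Start: joints at [1.24, 0.491, 1.559, -0, 1.092, -0.106], TCP at [139.295, 609.28, 404.761] pointing down, gripper open.
Joint ranges: [-3.1, 3.1], [-0.84, 2.19], [0.05, 2.79], [-1.13, 4.28], [0.06, 2.93], [-2.69, 2.69]. Speed limits (rad/s): [2.22, 2.22, 2.79, 3.14, 3.14, 3.14].

INTERFACE

Orientations are given as [roll, pitch, yaw] about the fixed x, y, z axes, in that order (R = Rz(yaw) Ry(pitch) Rx(roll)).
In Python, from cell import * gives the robot as it stands.
- The arm moves only by the tool arm_command, never from a script. Its argument "rows" is a list that holds one entry, the list of rows, each a list of 7 numbers: the shift along the tool's x, y, z normalised to -1 to 1, where 1 is 0.15 m, then the turn, a rotation vector about the tool's x, y, z normalised to -1 to 1, where 1 is 360 degrees, then the opening, from -1 (shut) to 1 (fully open). A call has 1 to 10 rows; each row is the pose to reach, as a shift and turn from the pose commanded when the call began, along the tool's axes at that moment, turning the shorter way round; what a row does not reach only later rows make up. A row lasts 1/12 s, in which the tool goes at most 41.7 mm and 7.16 degrees, less where a joint would pass 70% of its speed; a pose out of reach is approached as far as the arm can. A call with a number of a shift or a turn outside -1 to 1 is refused whole. A call with a gripper value outside its range is refused whole. The fingers move at their own pace and stop on an object; the grip force is fixed at half the most. Time passes only in rows, so rows that repeat a pose let the fingers close. It gives the time, the measured TCP pose, the force, the opening and the grip force at its end, in the units of the state.
- state(): the state, without advancing time (a new reading comes with each control period).
- read_camera(name): name is "scene" or "top" or "wrist"; returns (picture, depth): 400x640x3 uint8, red, green, blue; 400x640 float32, mm along the optical axis (not along the pixel's ray), 0 where there is no reading.
- get_calibration(name): a dict with "camera_matrix" (3x3 intrinsics, pixels), "position" and "orientation" of the camera in the world; the wrist camera has in their place "hand_eye" (4x4, takes a point from camera to tool coordinates, whose origin is the TCP and whose axes are the flange's). Camera axes: x right, y up, looking along -z (the intrinsics and any distortion apply to the point x, -y, -z); pixel columns grow to the right and rows downward; lengths in mm; the calibration is good to about 2 mm. The wrist camera is an equidistant fisheye: a pixel r from the principal point sees the ray r / f radians off the axis. A picture is of the moment at which its call begins: read the wrist's pose just before it. get_calibration takes no time and is no camera call.
- job_done(): hands the job in; it is judged then, once.
The state is a dict: "t": time; "joints": joint angles; "qvel": joint speeds; "tau": joint torques, N m; "eef_pos": TCP position; "tcp_rot": TCP orientation; "ft_force": force on the tool from outside, world axes, zero at the start; "moment": the same for the moment, N m; "opening": opening from 0.0 (shut) to 1.0 (fully open); "grip_force": force on a finger pad.
Only numpy, scipy, OpenCV 4.12 (cv2) and the standard library are available. Lean on these libraries where they do the work, as an engineer would, in place of code of your own. Each camera call takes 0.05 s, during which the arm holds its last target. There are 200 camera calls.

TASK

With the fingertips or the outside of the fingers, gently roll the aluminium bar that lies on the bench up the low ramp and into the groove of the V-cradle, then push it endwise along the groove until it rests against the stop plate. Do not grip or lift the bar, leave everything else on the bench where it stands, and let go of the bar at the end.

Things in the scene. Friction and masses are not known exactly. Their poses are not given: they have to be found in the camera images.
- bar: Aluminium bar, 40 mm diameter, 130 mm long, 0.44 kg, lying on either side of the cradle, within 0.2 rad of parallel. Origin at its centre; x runs along it, towards the stop-plate end; z is up at the start. Centre 20 mm up on the bench, 30 on the crest, 24 seated. Fingers are grippy: pushed squarely at mid-height it can bind; pushed lower (fingers leaning in under it) or from the top it rolls.
- cradle: Low dark steel V-cradle, fixed. Origin on the bench under the groove's bottom; x along the groove to the stop plate (away from the robot), y across, z up. Groove from x = -110 mm (open end) to +90 mm. Both sides alike: bottom 1 mm above the bench, flanks rising at 30 degrees to crests 10 mm high at |y| = 16 to 19 mm, then plain ramps falling to the bench at |y| = 80 mm.
- stop (a point): Middle of the top edge of the stop plate's face, at x = +90, y = 0, z = 40 mm of the cradle. The plate is 10 mm thick, 64 mm wide, 40 mm high, square to the groove. With the bar against it the bar's centre is 65 mm short of this face, at x = +25 mm of the cradle. Sliding the bar endwise along the groove takes up to about 9 N.
- offcut: Short offcut of the same aluminium stock, 40 mm in diameter and 70 mm tall, standing on its end on the other side of the cradle from the bar; origin at the centre of its underside. To be left alone.
- dropper: Small white dropper bottle, 30 mm in diameter, 62 mm tall; origin at the centre of its underside. To be left alone.
- reagent: Amber reagent bottle, 62 mm in diameter, 120 mm tall; origin at the centre of its underside. To be left alone.
- slidebox: Closed blue slide box, 75 x 85 x 32 mm; origin at the centre of its underside. To be left alone.
- dish: Shallow glass dish, 90 mm in diameter, 18 mm high; origin at the centre of its underside. To be left alone.
- pencup: Square black pen cup, 85 x 85 x 95 mm, with pens up to 150 mm high; origin at the centre of its underside. To be left alone.

How it is judged (in metres and radians):
On the way, in this order (a step that is already met when the one before it is completed fails the run):
1. the bar has turned at least 1 rad about its own axis while still down on the bench or the foot of the ramp (rolled, not slid) (angle between bar's own z axis and vertical above 1 rad and height (world z) of bar below 0.027 m and angle between bar's own x axis and vertical above 1.35 rad), for 0.05 s.
2. the bar lies seated in the groove, anywhere along it (y of bar in the frame of cradle between -0.004 and 0.004 m and z of bar in the frame of cradle between 0.02 and 0.027 m and angle between the x axis of bar and the x axis of cradle, either way round below 0.06 rad and x of bar in the frame of cradle between -0.065 and 0.03 m), for 0.2 s.
At the end, for the whole second after the job is handed in: The bar lies in the groove on both flanks (centre within 4 mm of the groove's mid-line, 20 to 27 mm above the bench, parallel within 0.06 rad), its end within 4 mm of the stop plate, at rest and released (all of step 2 and x of bar in the frame of cradle above 0.021 m and linear speed of bar below 0.01 m/s and angular speed of bar below 0.15 rad/s); the robot touches nothing.
It fails at once if the bar is lifted: its centre is more than 45 mm above the bench, or more than 28 mm while it is beside the cradle (over 95 mm from the groove's mid-line) (height (world z) of bar above 0.045 m or (height (world z) of bar above 0.028 m and (y of bar in the frame of cradle above 0.095 m or y of bar in the frame of cradle below -0.095 m))).
It fails at once if the bar is gripped or pressed with more than 50 N (contact force between the fingers and bar above 50 N).
It fails at once if the bar is tipped up on its end (angle between bar's own x axis and vertical below 1.2 rad).
It fails at once if another thing on the bench is moved by more than 15 mm (distance of any of offcut, dropper, reagent, slidebox, dish, pencup from where it was at the start of the episode above 0.015 m).
It also fails if it takes over 58 s, if anything falls off the work surface, if the arm or the gripper's body presses on something with over 40 N, if the wrist force passes 120 N, or if a joint passes its speed limit or range.

## Working session

There is one attempt and no reset: what is moved stays moved. The work goes in short steps, Python scripts to look and compute and a tool call to move; the robot and the scene stay as the last step left them, time stands still between calls to the robot, and variables do not carry over. Pictures are saved under pics/ and viewed, at most 10 in all, crops included, and the job is handed in when it is done.

Besides the shell and the picture viewer there is one more tool, called as name(argument=value, ...), one argument or row to a line, values as JSON. arm_command: Moves the arm, as the interface text tells. Its arguments: {"type":"object","properties":{"rows":{"type":"array","items":{"type":"array","items":{"type":"array","items":{"type":"number","minimum":-1,"maximum":1}}}}},"required":["rows"]}

```bash
mkdir -p pics; ls; python3 - <<'E'
from cell import *
import cv2, numpy as np
s=state(); print(s)
for n in ["top","scene"]:
    p,d=read_camera(n); cv2.imwrite(f"pics/{n}0.png",p[:,:,::-1]); np.save(f"{n}_d.npy",d); np.save(f"{n}_p.npy",p)
    print(n,get_calibration(n))
E
```

```text
pics
{'t': 0.0, 'joints': array([ 1.24036016e+00,  4.91519978e-01,  1.55943818e+00, -2.86541853e-05,
        1.09170286e+00, -1.05610327e-01]), 'qvel': array([-5.48161700e-04,  2.79776250e-04,  4.34651962e-04,  8.45989780e-05,
       -2.51788570e-04, -2.82111148e-04]), 'tau': array([-4.85470937e-04, -6.12648010e+01, -2.58184952e+01,  6.92013488e-02,
        4.82780510e-02, -1.49703887e-04]), 'eef_pos': array([139.30909937, 609.23746182, 404.19011444]), 'tcp_rot': array([-3.14052756e+00, -8.73482627e-05,  2.91677999e+00]), 'ft_force': array([ 0.26977562, -0.1687386 ,  0.31412149]), 'moment': array([ 0.05463151, -0.04925821,  0.06956298]), 'grip_force': 0.0, 'opening': 0.9985721428709421}
top {'camera_matrix': array([[482.49769091,   0.        , 321.37469628],
       [  0.        , 482.49769091, 197.84946342],
       [  0.        ,   0.        ,   1.        ]]), 'position': array([ 475.32636305,   -6.57120413, 1596.53084241]), 'orientation': array([ 0.07207456,  0.02034237, -1.58367903])}
scene {'camera_matrix': array([[377.51235796,   0.        , 319.06088043],
       [  0.        , 377.51235796, 206.55479646],
       [  0.        ,   0.        ,   1.        ]]), 'position': array([1213.6170406 ,  574.49619646,  618.75095406]), 'orientation': array([ 0.98669827, -0.02255304,  2.31267705])}
```

View pics/top0.png

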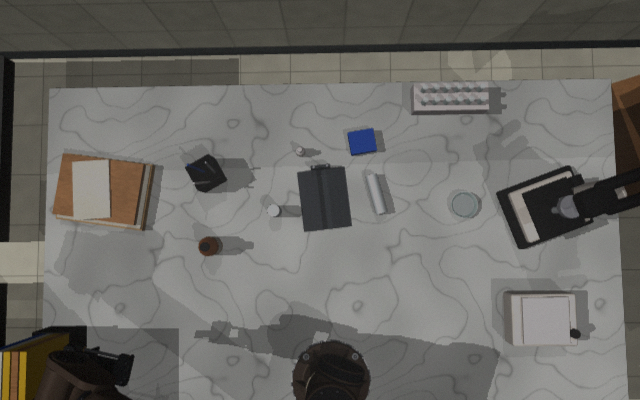

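View pics/scene0.png

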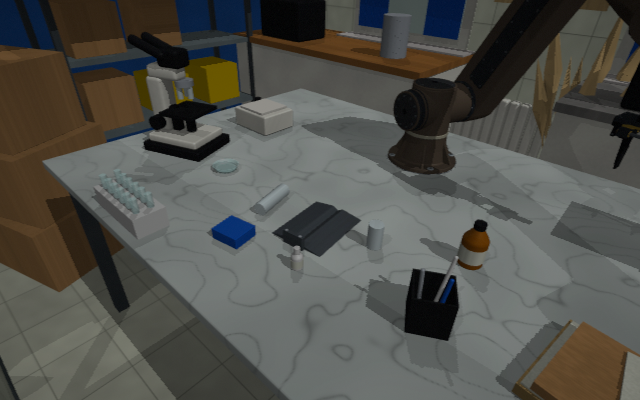

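The top view shows the cradle at (299–350, 165–231) with its stop plate near (320, 167), the bar to its right at (368–385, 173–215), the slide box at (362, 141), the offcut at (273, 211) and the dropper at (300, 151). The scene view agrees. Next I'll take coarse positions from depth.

```bash
cat > h.py <<'E'
from cell import *
import numpy as np, cv2
from scipy.spatial.transform import Rotation as R
def cloud_fixed(n,d):
    c=get_calibration(n);K=c["camera_matrix"];v,u=np.mgrid[0:d.shape[0],0:d.shape[1]]
    P=np.stack([(u-K[0,2])/K[0,0]*d,-(v-K[1,2])/K[1,1]*d,-d],-1)
    return P@R.from_euler('xyz',c["orientation"]).as_matrix().T+c["position"]
def cloud_wrist(d,s):
    c=get_calibration("wrist");K=c["camera_matrix"];v,u=np.mgrid[0:d.shape[0],0:d.shape[1]]
    a=(u-K[0,2])/K[0,0];b=(v-K[1,2])/K[1,1];th=np.hypot(a,b)+1e-9;t=np.tan(np.minimum(th,1.4))/th*d
    P=np.stack([a*t,-b*t,-d],-1);H=c["hand_eye"]
    P=P@H[:3,:3].T+H[:3,3]
    return P@R.from_euler('xyz',s["tcp_rot"]).as_matrix().T+s["eef_pos"]
E
python3 - <<'E'
from h import *
d=np.load("top_d.npy");P=cloud_fixed("top",d)
print("bench z",np.median(P[240:300,360:440,2]), P[250,370],P[120,250])
for n,(u0,u1,v0,v1),h in [("bar",(362,392,168,220),12),("box",(343,380,122,160),20),("stop",(295,345,158,180),25),("off",(262,285,200,222),40),("drop",(290,310,140,160),30),("dish",(440,490,185,225),8),("cradle",(296,356,160,235),4)]:
    Q=P[v0:v1,u0:u1].reshape(-1,3);Q=Q[Q[:,2]>h]
    r=cv2.minAreaRect(Q[:,:2].astype(np.float32));print(n,len(Q),Q.min(0).round(),Q.max(0).round(),np.round(r[0]),np.round(r[1]),round(r[2],1))
print(get_calibration("wrist"))
E
```

```text
bench z -1.0265735163403633 [ 416.97897401 -133.08447573    0.87231778] [860.45338354 263.63199783 -13.16800682]
bar 494 [ 475. -190.   14.] [ 668.   -7. 1597.] [574. -81.] [132. 208.] 20.8
box 607 [ 475. -157.   20.] [ 818.   -7. 1597.] [644. -88.] [100. 361.] 79.7
stop 72 [475.  -7.  25.] [ 701.   56. 1597.] [588.  25.] [226.  59.] 1.0
off 135 [475.  -7.  41.] [ 569.  196. 1597.] [509.  97.] [216.  38.] 62.8
drop 70 [475.  -7.  30.] [ 760.  105. 1597.] [619.  40.] [301.  27.] 22.8
dish 238 [ 475. -500.    8.] [ 623.   -7. 1597.] [ 551. -252.] [118. 500.] 4.0
cradle 1965 [471. -89.   4.] [ 718.  109. 1597.] [594.  11.] [196. 246.] 89.0
{'camera_matrix': array([[309.70691629,   0.        , 316.92866994],
       [  0.        , 309.70691629, 198.53177875],
       [  0.        ,   0.        ,   1.        ]]), 'hand_eye': array([[-6.08144794e-04,  9.67454194e-01,  2.53045475e-01,
         7.02295959e+01],
       [ 9.99999748e-01,  6.81247974e-04, -2.01274373e-04,
         1.02548896e+00],
       [-3.67110453e-04,  2.53045289e-01, -9.67454364e-01,
         2.01247933e+01],
       [ 0.00000000e+00,  0.00000000e+00,  0.00000000e+00,
         1.00000000e+00]])}
```

arm_command(
  rows=[
    [[-0.933, -0.933, 0, 0, 0, 0, 1], [-0.933, -0.933, 0, 0, 0, 0, 1], [-0.933, -0.933, 0, 0, 0, 0, 1], [-0.933, -0.933, 0, 0, 0, 0, 1], [-0.933, -0.933, 0, 0, 0, 0, 1]],
  ],
)

```text
t: 0.52
eef_pos: [245.3, 439.3, 404.5]
tcp_rot: [-3.141, -0.0, 2.917]
ft_force: [0.6, 0.9, 0.3]
opening: 0.998
grip_force: 0.0
```

arm_command(
  rows=[
    [[-0.933, -0.933, 0, 0, 0, 0, 1], [-0.933, -0.933, 0, 0, 0, 0, 1], [-0.933, -0.933, 0, 0, 0, 0, 1], [-0.933, -0.933, 0, 0, 0, 0, 1], [-0.933, -0.933, 0, 0, 0, 0, 1]],
  ],
)

```text
t: 0.93
eef_pos: [350.6, 271.7, 404.7]
tcp_rot: [-3.141, 0.0, 2.916]
ft_force: [0.1, -0.9, 0.1]
opening: 1.003
grip_force: 0.0
```

arm_command(
  rows=[
    [[-0.933, -0.933, 0, 0, 0, 0, 1], [-0.933, -0.933, 0, 0, 0, 0, 1], [-0.933, -0.933, 0, 0, 0, 0, 1], [-0.933, -0.933, 0, 0, 0, 0, 1], [-0.933, -0.933, 0, 0, 0, 0, 1]],
  ],
)

```text
t: 1.35
eef_pos: [456.1, 103.8, 404.7]
tcp_rot: [-3.142, 0.0, 2.916]
ft_force: [0.7, 0.2, -0.3]
opening: 1.003
grip_force: 0.0
```

arm_command(
  rows=[
    [[-0.933, -0.933, 0, 0, 0, 0.213, 1], [-0.933, -0.933, 0, 0, 0, 0.213, 1], [-0.933, -0.933, 0, 0, 0, 0.213, 1], [-0.933, -0.933, 0, 0, 0, 0.213, 1], [-0.933, -0.933, 0, 0, 0, 0.213, 1], [-0.933, -0.933, 0, 0, 0, 0.213, 1], [-0.933, -0.933, 0, 0, 0, 0.213, 1], [-0.933, -0.933, 0, 0, 0, 0.213, 1], [-0.933, -0.933, 0, 0, 0, 0.213, 1], [-0.933, -0.933, 0, 0, 0, 0.213, 1]],
  ],
)

```text
t: 2.18
eef_pos: [560.2, -61.4, 404.3]
tcp_rot: [-3.141, -0.0, 1.66]
ft_force: [-0.5, 0.3, 0.7]
opening: 1.0
grip_force: 0.0
```

```bash
python3 - <<'E'
from h import *
s=state();p,d=read_camera("wrist");cv2.imwrite("pics/w0.png",p[:,:,::-1]);np.save("w_d.npy",d);np.save("w_p.npy",p)
P=cloud_wrist(d,s);np.save("w_P.npy",P)
for n,P,dd in [("w",P,d),("top",cloud_fixed("top",np.load("top_d.npy")),np.load("top_d.npy"))]:
    Q=P[dd>0]
    def box(nm,x0,x1,y0,y1,z0,z1):
        q=Q[(Q[:,0]>x0)&(Q[:,0]<x1)&(Q[:,1]>y0)&(Q[:,1]<y1)&(Q[:,2]>z0)&(Q[:,2]<z1)]
        if len(q)<5: print(n,nm,"none");return
        r=cv2.minAreaRect(q[:,:2].astype(np.float32));print(n,nm,len(q),q.min(0).round(),q.max(0).round(),np.round(r[0],1),np.round(r[1],1),round(r[2],1))
    box("bench",420,520,-300,-200,-20,20)
    box("bar",450,720,-230,-110,14,60)
    box("slidebox",700,850,-200,-60,20,60)
    box("stop",660,740,-60,80,25,60)
    box("crest",450,690,-60,80,6,14)
    box("off",520,620,100,220,45,80)
    box("drop",720,820,0,130,30,80)
E
```

```text
w bench 1693 [ 420. -296.   -3.] [ 520. -236.    2.] [ 470.2 -266.3] [103.8  52.9] 5.1
w bar 2688 [ 534. -168.   14.] [ 667. -121.   41.] [ 601.  -155.1] [129.9  40.3] 14.6
w slidebox 2195 [ 731. -153.   20.] [811. -64.  34.] [ 773.3 -109.3] [75.7 81. ] 9.6
w stop 661 [684.  -6.  25.] [740.  80.  42.] [700.7  44.3] [97.5 40.4] 63.2
w crest 8801 [485. -46.   6.] [690.  77.  14.] [588.5  14.3] [201.9 110. ] 6.4
w off none
w drop 486 [729.  76.  30.] [758. 105.  64.] [742.3  90. ] [26.2 29.9] 28.6
top bench 917 [ 421. -300.  -11.] [ 520. -200.   15.] [ 470.8 -249.9] [99.9 98.6] 89.9
top bar 487 [ 537. -190.   14.] [ 668. -120.   46.] [ 602.  -154.9] [130.5  39.9] 15.1
top slidebox 601 [ 733. -157.   20.] [818. -66.  43.] [ 775.6 -111.4] [76.7 85.4] 8.5
top stop 69 [686.  -3.  25.] [701.  56.  47.] [693.6  26.8] [11.1 60. ] 5.9
top crest 1136 [451. -57.   6.] [690.  79.  14.] [570.6  10.9] [135.6 238.3] 89.4
top off 130 [531. 157.  47.] [569. 196.  78.] [550.5 176.2] [37.4 38. ] 17.1
top drop 66 [730.  78.  30.] [760. 105.  69.] [744.6  92.4] [28.9 26.3] 24.5
```

View pics/w0.png

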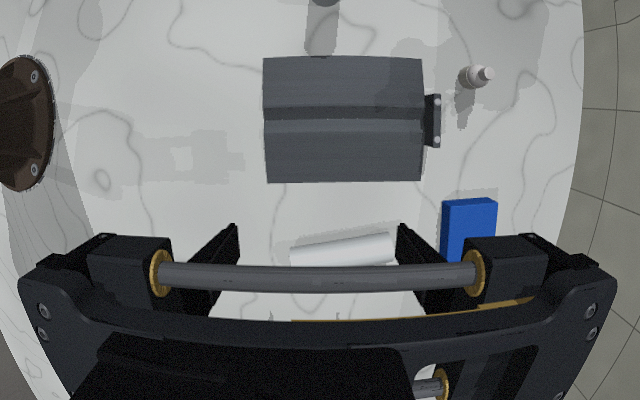

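The wrist view has the cradle at (263–425, 57–183), the bar at (290–395, 233–266) and the slide box at (440–497, 198–260). The bar is visible between the fingers, and all sizes match. Now a precise fit.

```bash
python3 - <<'E'
from h import *
from scipy.optimize import least_squares
P=np.load("w_P.npy");d=np.load("w_d.npy");Q=P[d>0]
q=Q[(abs(Q[:,0]-590)<90)&(abs(Q[:,1]-16)<100)&(Q[:,2]>-4)&(Q[:,2]<16)]
prof=lambda y:np.interp(abs(y),[0,16,19,80],[1,10,10,0])
def res(p):
    c,s=np.cos(p[1]),np.sin(p[1]);y=-(q[:,0]-590)*s+(q[:,1]-p[0])*c
    return prof(y)+p[2]-q[:,2]
r=least_squares(res,[15,.1,0],loss='soft_l1');print(r.x,np.abs(r.fun).mean());y0,a,z0=r.x
c,s=np.cos(a),np.sin(a)
L=lambda q:np.c_[(q[:,0]-590)*c+(q[:,1]-y0)*s,-(q[:,0]-590)*s+(q[:,1]-y0)*c,q[:,2]-z0]
l=L(Q)
g=l[(abs(l[:,1])<30)&(l[:,2]>6)&(l[:,2]<13)];print("crest x range",np.percentile(g[:,0],[0,1,99,100]))
g=l[(abs(l[:,1])<31)&(abs(l[:,0]-100)<25)&(l[:,2]>20)];print("stop x",np.percentile(g[:,0],[1,10,50,90,99]),"y",g[:,1].min(),g[:,1].max(),"z",g[:,2].max())
g=l[(abs(l[:,1])>40)&(abs(l[:,1])<75)&(l[:,2]>2)&(l[:,2]<8)&(abs(l[:,0])<140)];print("ramp x",np.percentile(g[:,0],[0,.5,99.5,100]))
b=Q[(Q[:,0]>525)&(Q[:,0]<675)&(Q[:,1]>-190)&(Q[:,1]<-110)&(Q[:,2]>6)&(Q[:,2]<46)]
def rb(p):
    c,s=np.cos(p[2]),np.sin(p[2]);t=-(b[:,0]-600)*s+(b[:,1]-p[0])*c
    return np.hypot(t,b[:,2]-p[1])-20
r=least_squares(rb,[-155,20,.25],loss='soft_l1');print("bar",r.x,np.abs(r.fun).mean());by,bz,ba=r.x
u=(b[:,0]-600)*np.cos(ba)+(b[:,1]-by)*np.sin(ba);print(np.percentile(u,[0,.5,99.5,100]),"rel yaw",ba-a)
E
```

```text
[15.1521792   0.10749887 -0.11291006] 0.6404017182805817
crest x range [-534.44336533 -498.70526826   97.79325583   99.29800025]
stop x [ 97.34400478  97.83768981  99.44193336 105.83681758 107.85049709] y -30.819444319553106 30.992762433715043 z 42.3533484221149
ramp x [-136.83708596 -101.29106396   97.75463195  139.94510361]
bar [-156.51889314   19.58220939    0.25870795] 0.5775367660239338
[-63.57972784 -62.33998646  65.37888318  66.27629052] rel yaw 0.15120907891492158
```

```bash
cat >> h.py <<'E'
O=np.array([597.6,16.0]);A=.1075;TH=np.deg2rad(22)
def tool(x,y,dl,h,th=TH):
    "tip centre at cradle x,y,height h, rel yaw dl, lean th -> TCP pos, R"
    ps=A+dl;e=np.array([np.cos(ps),np.sin(ps),0]);f=np.array([-np.sin(ps),np.cos(ps),0]);k=np.array([0,0,1.])
    z=np.sin(th)*f-np.cos(th)*k;X=np.cos(th)*f+np.sin(th)*k
    c,s=np.cos(A),np.sin(A);tip=np.array([O[0]+c*x-s*y,O[1]+s*x+c*y,h])
    return tip-190*z,np.stack([X,e,z],1)
def roll(yb,up=0):
    w=np.clip((yb+171.6)/80,0,1);dl=.151*(1-w);x=-14.7-6.5*w
    tx,ty=x+27*np.sin(dl),yb-27*np.cos(dl)
    return tool(tx,ty,dl,6.75+np.clip((ty+80)*.1475,0,9)+up)
def rows(cur,targets,o):
    p0,R0=cur
    for p,Rm in targets:
        d=R0.T@(p-p0)/150;r=R.from_matrix(R0.T@Rm).as_rotvec()/(2*np.pi)
        print("["+", ".join(f"{v:.4g}" for v in [*d.round(4),*r.round(4),o])+"],")
def now():
    s=state();return s["eef_pos"],R.from_euler('xyz',s["tcp_rot"]).as_matrix()
def incradle(P):
    c,s=np.cos(A),np.sin(A);q=np.asarray(P,float).copy();x,y=q[...,0]-O[0],q[...,1]-O[1]
    q[...,0]=c*x+s*y;q[...,1]=-s*x+c*y;return q
def findbar(dump=None):
    s=state();p,d=read_camera("wrist")
    if dump: cv2.imwrite(dump,p[:,:,::-1])
    l=incradle(cloud_wrist(d,s));return l,d
E
python3 - <<'E'
from h import *
t1=roll(-196,100);t2=roll(-196,0);print(t1[0],t2[0],roll(-10)[0])
rows(now(),[t1],.26);print();rows(t1,[t2],.26)
E
```

```text
[ 629.11090486 -275.35911787  282.91493237] [ 629.11090486 -275.35911787  182.91493237] [588.12883331 -93.82541741 189.25743237]
[-1.46, 0.3439, 0.8094, 0.0054, 0.0609, -0.028, 0.26],

[-0.2497, 0, 0.6181, 0, 0, 0, 0.26],
```

arm_command(
  rows=[
    [[-0.9, 0.34, 0, 0, 0, 0, 0.26], [-0.9, 0.34, 0, 0, 0, 0, 0.26], [-0.9, 0.34, 0, 0, 0, 0, 0.26], [-0.9, 0.34, 0, 0, 0, 0, 0.26], [-0.9, 0.34, 0, 0, 0, 0, 0.26]],
  ],
)

```text
t: 2.65
eef_pos: [625.0, -194.4, 403.6]
tcp_rot: [-3.141, 0.0, 1.667]
ft_force: [-0.1, 0.6, 0.9]
opening: 0.705
grip_force: 0.0
```

arm_command(
  rows=[
    [[-0.56, 0.004, 0.81, 0.0054, 0.0609, -0.028, 0.26], [-0.56, 0.004, 0.81, 0.0054, 0.0609, -0.028, 0.26], [-0.56, 0.004, 0.81, 0.0054, 0.0609, -0.028, 0.26], [-0.56, 0.004, 0.81, 0.0054, 0.0609, -0.028, 0.26], [-0.56, 0.004, 0.81, 0.0054, 0.0609, -0.028, 0.26], [-0.56, 0.004, 0.81, 0.0054, 0.0609, -0.028, 0.26]],
  ],
)

```text
t: 3.15
eef_pos: [632.5, -274.1, 282.4]
tcp_rot: [-3.14, -0.384, 1.844]
ft_force: [0.6, 0.7, 0.4]
opening: 0.631
grip_force: 0.0
```

```bash
python3 - <<'E'
from h import *
l,d=findbar("pics/w1.png")
print(now());print(roll(-196,100));rows(now(),[roll(-196,30),roll(-196,0)],.26)
E
```

```text
(array([ 632.70371774, -273.41250206,  284.05981982]), array([[-2.51795719e-01,  9.62542468e-01, -1.00553042e-01],
       [ 8.93134771e-01,  2.71130387e-01,  3.58885212e-01],
       [ 3.72705242e-01,  5.58341697e-04, -9.27949616e-01]]))
(array([ 629.11090486, -275.35911787,  282.91493237]), array([[-0.23701664,  0.96677451, -0.09576094],
       [ 0.89637772,  0.25563068,  0.36216011],
       [ 0.37460659,  0.        , -0.92718385]]))
[-0.1823, -0.0268, 0.4379, -0.0009, 0.0003, 0.0024, 0.26],
[-0.2569, -0.0269, 0.6235, -0.0009, 0.0003, 0.0024, 0.26],
```

View pics/w1.png

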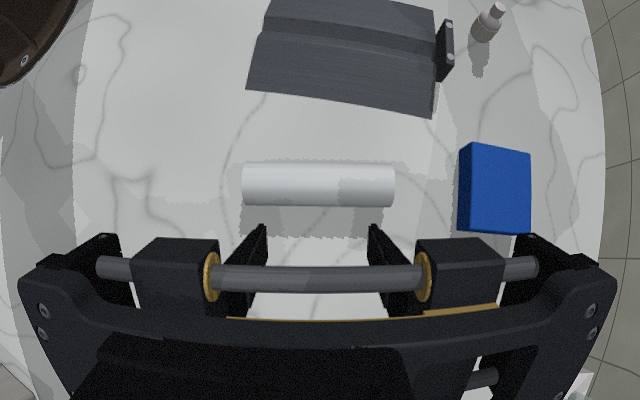

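The bar at (242–395, 162–207) is centred ahead of the fingertips (near (262, 228) and (370, 228)) and parallel to them. I'll descend behind it.

arm_command(
  rows=[
    [[-0.1823, -0.0268, 0.4379, -0.0009, 0.0003, 0.0024, 0.26], [-0.1823, -0.0268, 0.4379, -0.0009, 0.0003, 0.0024, 0.26], [-0.257, -0.027, 0.6235, -0.0009, 0.0003, 0.0024, 0.26], [-0.257, -0.027, 0.6235, -0.0009, 0.0003, 0.0024, 0.26], [-0.257, -0.027, 0.6235, -0.0009, 0.0003, 0.0024, 0.26]],
  ],
)

```text
t: 3.62
eef_pos: [629.5, -274.6, 183.5]
tcp_rot: [3.141, -0.384, 1.831]
ft_force: [-0.2, 0.4, -0.1]
opening: 0.627
grip_force: 0.0
```

```bash
python3 - <<'E'
from h import *
print(now()[0],roll(-196)[0]);rows(now(),[roll(-196+4*i) for i in range(1,11)],.26)
print();rows(roll(-156),[roll(-156+3*i) for i in range(1,11)],.26)
E
```

```text
[ 629.48958821 -274.63627967  183.53097405] [ 629.11090486 -275.35911787  182.91493237]
[0.0192, 0.0004, 0.0122, 0.0001, 0.0001, 0.0002, 0.26],
[0.0436, 0.0044, 0.022, 0.0001, 0.0001, 0.0002, 0.26],
[0.0681, 0.0084, 0.0319, 0.0001, 0.0001, 0.0002, 0.26],
[0.0925, 0.0125, 0.0418, 0.0001, 0.0001, 0.0002, 0.26],
[0.117, 0.0165, 0.0516, 0.0001, 0.0001, 0.0002, 0.26],
[0.1414, 0.0206, 0.0615, 0.0001, 0.0001, 0.0002, 0.26],
[0.1661, 0.0182, 0.0715, -0.0003, 0.0001, 0.0012, 0.26],
[0.1909, 0.0152, 0.0815, -0.0008, 0.0001, 0.0023, 0.26],
[0.2158, 0.0121, 0.0915, -0.0012, 0.0001, 0.0034, 0.26],
[0.2407, 0.0091, 0.1015, -0.0017, 0.0001, 0.0046, 0.26],

[0.0186, -0.0029, 0.0075, -0.0003, 0, 0.0008, 0.26],
[0.0372, -0.0058, 0.015, -0.0007, 0, 0.0017, 0.26],
[0.0559, -0.0087, 0.0226, -0.001, 0, 0.0025, 0.26],
[0.0745, -0.0116, 0.0301, -0.0014, -0, 0.0033, 0.26],
[0.0932, -0.0145, 0.0377, -0.0017, 0, 0.0042, 0.26],
[0.1119, -0.0174, 0.0452, -0.002, -0, 0.005, 0.26],
[0.1306, -0.0203, 0.0528, -0.0024, 0, 0.0058, 0.26],
[0.1493, -0.0231, 0.0603, -0.0027, 0, 0.0067, 0.26],
[0.1681, -0.026, 0.0679, -0.003, 0, 0.0075, 0.26],
[0.1869, -0.0289, 0.0755, -0.0034, 0, 0.0084, 0.26],
```

arm_command(
  rows=[
    [[0.019, 0.001, 0.012, 0, 0, 0, 0.26], [0.044, 0.004, 0.022, 0, 0, 0, 0.26], [0.068, 0.008, 0.032, 0, 0, 0, 0.26], [0.0925, 0.0125, 0.042, 0, 0, 0, 0.26], [0.117, 0.0165, 0.052, 0, 0, 0, 0.26], [0.13, 0.018, 0.057, 0, 0, 0, 0.26], [0.142, 0.018, 0.0615, 0, 0, 0, 0.26], [0.154, 0.018, 0.0665, 0, 0, 0.0005, 0.26], [0.166, 0.018, 0.0715, -0.0003, 0, 0.0012, 0.26], [0.1785, 0.0165, 0.0765, -0.0005, 0, 0.0018, 0.26]],
  ],
)

```text
t: 4.45
eef_pos: [623.8, -247.2, 181.4]
tcp_rot: [-3.14, -0.386, 1.816]
ft_force: [-0.2, -1.0, 0.2]
opening: 0.63
grip_force: 0.1
```

```bash
python3 - <<'E'
from h import *
l,d=findbar("pics/w2.png");print(now()[0],[ (y,roll(y)[0].round(1)) for y in (-168,-166)])
rows(now(),[roll(-166+2.5*i) for i in range(1,11)],.26)
E
```

```text
[ 623.68867122 -246.87968342  181.36170748] [(-168, array([ 625.2, -247.7,  182.9])), (-166, array([ 624.4, -245.8,  182.9]))]
[0.0245, 0.0044, -0.0012, -0.0004, -0.0003, 0.0002, 0.26],
[0.0399, 0.0022, 0.0051, -0.0007, -0.0003, 0.0009, 0.26],
[0.0554, 0.0001, 0.0113, -0.001, -0.0003, 0.0016, 0.26],
[0.0709, -0.002, 0.0177, -0.0013, -0.0003, 0.0023, 0.26],
[0.0865, -0.0042, 0.024, -0.0015, -0.0003, 0.003, 0.26],
[0.102, -0.0063, 0.0303, -0.0018, -0.0003, 0.0037, 0.26],
[0.1175, -0.0084, 0.0366, -0.0021, -0.0003, 0.0044, 0.26],
[0.1331, -0.0106, 0.0429, -0.0024, -0.0003, 0.0051, 0.26],
[0.1487, -0.0127, 0.0493, -0.0027, -0.0003, 0.0058, 0.26],
[0.1643, -0.0148, 0.0556, -0.0029, -0.0003, 0.0065, 0.26],
```

View pics/w2.png

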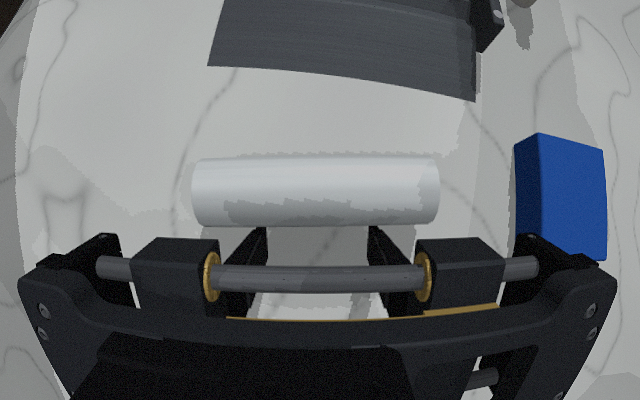

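The bar at (192–440, 157–227) now sits right at the fingertips (v≈228) and is centred. I'll continue rolling it slowly.

arm_command(
  rows=[
    [[0.0245, 0.004, -0.001, -0.0004, -0.0003, 0.0002, 0.26], [0.04, 0.002, 0.005, -0.0007, -0.0003, 0.0009, 0.26], [0.0554, 0, 0.0113, -0.001, -0.0003, 0.0016, 0.26], [0.071, -0.002, 0.0177, -0.0013, -0.0003, 0.0023, 0.26], [0.0865, -0.004, 0.024, -0.0015, -0.0003, 0.003, 0.26], [0.102, -0.006, 0.03, -0.0018, -0.0003, 0.0037, 0.26], [0.1175, -0.0084, 0.0366, -0.0021, -0.0003, 0.0044, 0.26], [0.133, -0.0106, 0.043, -0.0024, -0.0003, 0.005, 0.26], [0.149, -0.0127, 0.0493, -0.0027, -0.0003, 0.0058, 0.26], [0.164, -0.015, 0.0556, -0.003, -0.0003, 0.0065, 0.26]],
  ],
)

```text
t: 5.33
eef_pos: [615.3, -222.4, 183.0]
tcp_rot: [3.141, -0.384, 1.772]
ft_force: [-0.4, -0.2, -0.1]
opening: 0.63
grip_force: 0.1
```

```bash
cat >> h.py <<'E'
from scipy.optimize import least_squares
def bar(yg,pic=None):
    "bar pose in cradle frame: x, y, z, rel yaw"
    l,d=findbar(pic)
    b=l[(d>0)&(abs(l[...,0]+15)<90)&(abs(l[...,1]-yg)<30)&(l[...,2]>13)&(l[...,2]<54)]
    f=lambda p:np.hypot(-(b[:,0]+15)*np.sin(p[2])+(b[:,1]-p[0])*np.cos(p[2]),b[:,2]-p[1])-20
    r=least_squares(f,[yg,22,0],loss='soft_l1',f_scale=.7)
    g=b[abs(r.fun)<3];u=np.percentile(g[:,0],[.5,99.5])
    print("bar x %.1f y %.1f z %.1f yaw %.3f"%(u.mean(),r.x[0],r.x[1],r.x[2]),"len",np.ptp(u).round(1),"res",abs(r.fun).mean().round(2),"ft",state()["ft_force"].round(1),"t",state()["t"])
E
python3 - <<'E'
from h import *
bar(-138);print(now()[0],roll(-142)[0])
rows(now(),[roll(-141+3*i) for i in range(1,11)],.26)
E
```

```text
bar x -19.8 y -136.6 z 19.6 yaw 0.147 len 127.7 res 0.86 ft [-0.4 -0.7  0.1] t 5.3833
[ 615.14830623 -222.0465174   182.97345479] [ 615.58675375 -223.18219874  182.91493237]
[0.0172, -0.0033, 0.0074, -0.0003, -0, 0.0009, 0.26],
[0.0359, -0.0067, 0.0149, -0.0006, -0, 0.0017, 0.26],
[0.0545, -0.0102, 0.0225, -0.001, -0, 0.0025, 0.26],
[0.0732, -0.0136, 0.03, -0.0013, -0, 0.0034, 0.26],
[0.0919, -0.0171, 0.0375, -0.0016, -0, 0.0042, 0.26],
[0.1106, -0.0206, 0.0451, -0.002, -0, 0.005, 0.26],
[0.1293, -0.024, 0.0527, -0.0023, -0, 0.0059, 0.26],
[0.1481, -0.0275, 0.0602, -0.0026, -0, 0.0067, 0.26],
[0.1669, -0.0309, 0.0678, -0.003, -0, 0.0076, 0.26],
[0.1856, -0.0344, 0.0754, -0.0033, -0, 0.0084, 0.26],
```

arm_command(
  rows=[
    [[0.017, -0.003, 0.0074, -0.0003, 0, 0.0009, 0.26], [0.036, -0.0067, 0.015, -0.0006, 0, 0.0017, 0.26], [0.0545, -0.01, 0.0225, -0.001, 0, 0.0025, 0.26], [0.073, -0.0136, 0.03, -0.0013, 0, 0.0034, 0.26], [0.092, -0.017, 0.0375, -0.0016, 0, 0.0042, 0.26], [0.1106, -0.0206, 0.045, -0.002, 0, 0.005, 0.26], [0.129, -0.024, 0.0527, -0.0023, 0, 0.006, 0.26], [0.148, -0.0275, 0.06, -0.0026, 0, 0.0067, 0.26], [0.167, -0.031, 0.068, -0.003, 0, 0.0076, 0.26], [0.1856, -0.0344, 0.0754, -0.0033, 0, 0.0084, 0.26]],
  ],
)

```text
t: 6.22
eef_pos: [604.2, -193.9, 182.9]
tcp_rot: [3.141, -0.384, 1.715]
ft_force: [0.6, -0.7, -0.1]
opening: 0.629
grip_force: 0.1
```

```bash
python3 - <<'E'
from h import *
bar(-105);print(now()[0],roll(-111)[0])
rows(now(),[roll(-111+2.5*i) for i in range(1,11)],.26)
E
```

```text
bar x -24.4 y -104.4 z 19.6 yaw 0.147 len 127.9 res 0.59 ft [ 0.5  0.4 -1.2] t 6.2667
[ 604.02567045 -193.48030144  182.9048233 ] [ 604.09890495 -193.62221128  182.91493237]
[0.0146, -0.0035, 0.0058, -0.0003, -0, 0.0007, 0.26],
[0.0301, -0.0073, 0.0121, -0.0006, -0, 0.0014, 0.26],
[0.0456, -0.0112, 0.0184, -0.0009, -0, 0.0021, 0.26],
[0.0611, -0.015, 0.0246, -0.0012, -0, 0.0028, 0.26],
[0.0767, -0.0188, 0.0309, -0.0014, -0, 0.0035, 0.26],
[0.0923, -0.0226, 0.0372, -0.0017, -0, 0.0042, 0.26],
[0.1078, -0.0265, 0.0435, -0.002, -0, 0.0048, 0.26],
[0.1234, -0.0292, 0.0498, -0.0022, -0, 0.0054, 0.26],
[0.1388, -0.0286, 0.056, -0.0022, -0, 0.0054, 0.26],
[0.1543, -0.028, 0.0623, -0.0022, -0, 0.0054, 0.26],
```

arm_command(
  rows=[
    [[0.0146, -0.0035, 0.0058, -0.0003, 0, 0.0007, 0.26], [0.03, -0.0073, 0.012, -0.0006, 0, 0.0014, 0.26], [0.0456, -0.011, 0.0184, -0.0009, 0, 0.002, 0.26], [0.061, -0.015, 0.0246, -0.0012, 0, 0.0028, 0.26], [0.0767, -0.019, 0.031, -0.0014, 0, 0.0035, 0.26], [0.0923, -0.0226, 0.0372, -0.0017, 0, 0.0042, 0.26], [0.108, -0.0265, 0.0435, -0.002, 0, 0.0048, 0.26], [0.1234, -0.029, 0.05, -0.0022, 0, 0.0054, 0.26], [0.139, -0.0286, 0.056, -0.0022, 0, 0.0054, 0.26], [0.154, -0.028, 0.0623, -0.0022, 0, 0.0054, 0.26]],
  ],
)

```text
t: 7.1
eef_pos: [596.5, -170.0, 183.0]
tcp_rot: [3.141, -0.384, 1.679]
ft_force: [0.6, -1.7, 0.8]
opening: 0.633
grip_force: 0.6
```

```bash
python3 - <<'E'
from h import *
bar(-80);print(now()[0],roll(-86)[0])
rows(now(),[roll(-86+2*i) for i in range(1,11)],.26)
E
```

```text
bar x -28.6 y -78.7 z 20.4 yaw 0.140 len 127.6 res 0.68 ft [-0.2  1.   0.4] t 7.15
[ 596.4803585  -169.5896185   182.93305183] [ 596.28310664 -169.38670264  182.91493237]
[0.0137, -0.0012, 0.0057, -0, 0, 0.0001, 0.26],
[0.0261, -0.0011, 0.0107, -0, 0, 0.0001, 0.26],
[0.0384, -0.0011, 0.0157, -0, 0, 0.0001, 0.26],
[0.0508, -0.0011, 0.0206, -0, 0, 0.0001, 0.26],
[0.0631, -0.0011, 0.0256, -0, 0, 0.0001, 0.26],
[0.0755, -0.0011, 0.0306, -0, 0, 0.0001, 0.26],
[0.0879, -0.0011, 0.0356, -0, 0, 0.0001, 0.26],
[0.1002, -0.0011, 0.0406, -0, 0, 0.0001, 0.26],
[0.1126, -0.0011, 0.0456, -0, 0, 0.0001, 0.26],
[0.125, -0.0011, 0.0506, -0, 0, 0.0001, 0.26],
```

arm_command(
  rows=[
    [[0.0137, -0.001, 0.0057, 0, 0, 0, 0.26], [0.026, -0.001, 0.0107, 0, 0, 0, 0.26], [0.0384, -0.001, 0.0157, 0, 0, 0, 0.26], [0.051, -0.001, 0.0206, 0, 0, 0, 0.26], [0.063, -0.001, 0.0256, 0, 0, 0, 0.26], [0.0755, -0.001, 0.0306, 0, 0, 0, 0.26], [0.088, -0.001, 0.0356, 0, 0, 0, 0.26], [0.1, -0.001, 0.0406, 0, 0, 0, 0.26], [0.1126, -0.001, 0.0456, 0, 0, 0, 0.26], [0.125, -0.001, 0.0506, 0, 0, 0, 0.26]],
  ],
)

```text
t: 7.98
eef_pos: [594.2, -149.9, 182.9]
tcp_rot: [3.141, -0.384, 1.679]
ft_force: [0.4, -2.7, 1.3]
opening: 0.631
grip_force: 1.2
```

```bash
python3 - <<'E'
from h import *
bar(-62);print(now()[0],roll(-66)[0])
rows(now(),[roll(-66+2*i) for i in range(1,11)],.26)
E
```

```text
bar x -31.7 y -59.8 z 22.9 yaw 0.131 len 127.8 res 0.91 ft [0.8 0.3 0.4] t 8.0333
[ 594.14117992 -149.53489376  182.87275983] [ 594.13724523 -149.5021539   182.91493237]
[0.0127, 0, 0.0048, -0, -0, 0.0001, 0.26],
[0.025, 0, 0.0098, -0, -0, 0.0001, 0.26],
[0.0374, 0, 0.0148, -0, -0, 0.0001, 0.26],
[0.0498, 0, 0.0198, -0, -0, 0.0001, 0.26],
[0.0621, 0, 0.0248, -0, -0, 0.0001, 0.26],
[0.0745, 0.0001, 0.0298, -0, -0, 0.0001, 0.26],
[0.0872, 0.0001, 0.0339, -0, -0, 0.0001, 0.26],
[0.1003, 0.0001, 0.0371, -0, -0, 0.0001, 0.26],
[0.1134, 0.0001, 0.0402, -0, -0, 0.0001, 0.26],
[0.1265, 0.0001, 0.0434, -0, -0, 0.0001, 0.26],
```

```bash
cat >> h.py <<'E'
def roll2(yb,x,dl=0,up=0):
    ty=yb-27*np.cos(dl)
    return tool(x+27*np.sin(dl),ty,dl,6.75+np.clip((ty+80)*.1475,0,9)+up)
E
python3 - <<'E'
from h import *
rows(now(),[roll2(-74,-32),roll2(-74,-45)]+[roll2(-74+2*i,-45) for i in range(1,9)],.26)
E
```

```text
[-0.0491, -0.072, -0.0201, -0, -0, 0.0001, 0.26],
[-0.049, -0.1587, -0.0201, -0, -0, 0.0001, 0.26],
[-0.0367, -0.1587, -0.0151, -0, -0, 0.0001, 0.26],
[-0.0243, -0.1587, -0.0101, -0, -0, 0.0001, 0.26],
[-0.0119, -0.1587, -0.0051, -0, -0, 0.0001, 0.26],
[0.0004, -0.1587, -0.0001, -0, -0, 0.0001, 0.26],
[0.0128, -0.1587, 0.0049, -0, -0, 0.0001, 0.26],
[0.0251, -0.1586, 0.0099, -0, -0, 0.0001, 0.26],
[0.0375, -0.1586, 0.0149, -0, -0, 0.0001, 0.26],
[0.0499, -0.1586, 0.0199, -0, -0, 0.0001, 0.26],
```

arm_command(
  rows=[
    [[-0.049, -0.072, -0.02, 0, 0, 0, 0.26], [-0.049, -0.1587, -0.02, 0, 0, 0, 0.26], [-0.037, -0.1587, -0.015, 0, 0, 0, 0.26], [-0.024, -0.1587, -0.01, 0, 0, 0, 0.26], [-0.012, -0.1587, -0.005, 0, 0, 0, 0.26], [0, -0.1587, 0, 0, 0, 0, 0.26], [0.0128, -0.1587, 0.005, 0, 0, 0, 0.26], [0.025, -0.1587, 0.01, 0, 0, 0, 0.26], [0.0375, -0.1587, 0.015, 0, 0, 0, 0.26], [0.05, -0.1587, 0.02, 0, 0, 0, 0.26]],
  ],
)

```text
t: 8.87
eef_pos: [569.8, -144.3, 182.9]
tcp_rot: [3.141, -0.384, 1.679]
ft_force: [0.4, -3.3, 1.0]
opening: 0.633
grip_force: 1.3
```

```bash
python3 - <<'E'
from h import *
bar(-58);print(now()[0],roll2(-58,-45)[0])
rows(now(),[roll2(-58+1.5*i,-45) for i in range(1,11)],.26)
E
```

```text
bar x -32.9 y -54.2 z 24.0 yaw 0.055 len 127.9 res 0.94 ft [ 0.8 -0.6  0.6] t 8.9167
[ 569.67037975 -144.01003831  182.88467489] [ 569.61628767 -144.10190947  182.91493237]
[0.0088, -0.0004, 0.0033, -0, -0, 0.0001, 0.26],
[0.0181, -0.0004, 0.0071, -0, -0, 0.0001, 0.26],
[0.0274, -0.0004, 0.0108, -0, -0, 0.0001, 0.26],
[0.037, -0.0004, 0.0137, -0, -0, 0.0001, 0.26],
[0.0468, -0.0004, 0.0161, -0, -0, 0.0001, 0.26],
[0.0566, -0.0004, 0.0184, -0, -0, 0.0001, 0.26],
[0.0665, -0.0004, 0.0208, -0, -0, 0.0001, 0.26],
[0.0763, -0.0004, 0.0232, -0, -0, 0.0001, 0.26],
[0.0861, -0.0004, 0.0256, -0, -0, 0.0001, 0.26],
[0.0959, -0.0003, 0.028, -0, -0, 0.0001, 0.26],
```

Yaw is dropping (0.131 → 0.055), so I'll continue.

arm_command(
  rows=[
    [[0.009, 0, 0.0033, 0, 0, 0, 0.26], [0.018, 0, 0.007, 0, 0, 0, 0.26], [0.0274, 0, 0.0108, 0, 0, 0, 0.26], [0.037, 0, 0.0137, 0, 0, 0, 0.26], [0.047, 0, 0.016, 0, 0, 0, 0.26], [0.0566, 0, 0.0184, 0, 0, 0, 0.26], [0.0665, 0, 0.021, 0, 0, 0, 0.26], [0.076, 0, 0.023, 0, 0, 0, 0.26], [0.086, 0, 0.0256, 0, 0, 0, 0.26], [0.096, 0, 0.028, 0, 0, 0, 0.26]],
  ],
)

```text
t: 9.75
eef_pos: [568.1, -129.7, 184.5]
tcp_rot: [3.141, -0.384, 1.679]
ft_force: [0.1, -3.6, 1.5]
opening: 0.632
grip_force: 1.4
```

```bash
python3 - <<'E'
from h import *
bar(-41);print(now()[0],roll2(-43,-45)[0])
rows(now(),[roll2(-43+2*i,-45) for i in range(1,11)],.26)
E
```

```text
bar x -32.8 y -43.0 z 25.9 yaw 0.002 len 128.0 res 0.61 ft [ 0.5 -0.7  0. ] t 9.8
[ 568.00603909 -129.34138023  184.45121562] [ 568.00689161 -129.18849791  184.38993237]
[0.0139, 0.0001, 0.0039, -0, -0, 0.0001, 0.26],
[0.027, 0.0001, 0.0071, -0, -0, 0.0001, 0.26],
[0.0401, 0.0001, 0.0103, -0, -0, 0.0001, 0.26],
[0.0532, 0.0002, 0.0134, -0, -0, 0.0001, 0.26],
[0.0663, 0.0002, 0.0166, -0, -0, 0.0001, 0.26],
[0.0794, 0.0002, 0.0198, -0, -0, 0.0001, 0.26],
[0.0925, 0.0002, 0.023, -0, -0, 0.0001, 0.26],
[0.1056, 0.0002, 0.0261, -0, -0, 0.0001, 0.26],
[0.1187, 0.0002, 0.0293, -0, -0, 0.0001, 0.26],
[0.1318, 0.0002, 0.0325, -0, -0, 0.0001, 0.26],
```

arm_command(
  rows=[
    [[0.014, 0, 0.004, 0, 0, 0, 0.26], [0.027, 0, 0.007, 0, 0, 0, 0.26], [0.04, 0, 0.01, 0, 0, 0, 0.26], [0.053, 0, 0.0134, 0, 0, 0, 0.26], [0.066, 0, 0.0166, 0, 0, 0, 0.26], [0.079, 0, 0.02, 0, 0, 0, 0.26], [0.0925, 0, 0.023, 0, 0, 0, 0.26], [0.1056, 0, 0.026, 0, 0, 0, 0.26], [0.115, 0, 0.0285, 0, 0, 0, 0.26], [0.125, 0, 0.031, 0, 0, 0, 0.26]],
  ],
)

```text
t: 10.63
eef_pos: [566.0, -110.6, 187.1]
tcp_rot: [3.141, -0.384, 1.679]
ft_force: [0.2, -3.1, 0.8]
opening: 0.632
grip_force: 1.4
```

```bash
python3 - <<'E'
from h import *
bar(-23);print(now()[0],roll2(-24,-45)[0])
rows(now(),[roll2(-24+1*i,-45) for i in range(1,17)],.26)
E
```

```text
bar x -32.8 y -24.0 z 29.0 yaw 0.002 len 127.9 res 0.69 ft [ 1.  -1.  -0.3] t 10.6833
[ 565.96220981 -110.33749427  187.15775488] [ 565.96832328 -110.2981766   187.19243237]
[0.0069, 0.0001, 0.0015, -0, -0, 0.0001, 0.26],
[0.0134, 0.0001, 0.0031, -0, -0, 0.0001, 0.26],
[0.02, 0.0001, 0.0046, -0, -0, 0.0001, 0.26],
[0.0265, 0.0001, 0.0062, -0, -0, 0.0001, 0.26],
[0.0331, 0.0001, 0.0078, -0, -0, 0.0001, 0.26],
[0.0396, 0.0001, 0.0094, -0, -0, 0.0001, 0.26],
[0.0462, 0.0001, 0.011, -0, -0, 0.0001, 0.26],
[0.0527, 0.0001, 0.0126, -0, -0, 0.0001, 0.26],
[0.0593, 0.0001, 0.0142, -0, -0, 0.0001, 0.26],
[0.0658, 0.0001, 0.0157, -0, -0, 0.0001, 0.26],
[0.0724, 0.0001, 0.0173, -0, -0, 0.0001, 0.26],
[0.0789, 0.0001, 0.0189, -0, -0, 0.0001, 0.26],
[0.0855, 0.0001, 0.0205, -0, -0, 0.0001, 0.26],
[0.092, 0.0001, 0.0221, -0, -0, 0.0001, 0.26],
[0.0986, 0.0001, 0.0237, -0, -0, 0.0001, 0.26],
[0.1051, 0.0001, 0.0253, -0, -0, 0.0001, 0.26],
```

arm_command(
  rows=[
    [[0.007, 0, 0.0015, 0, 0, 0, 0.26], [0.0134, 0, 0.003, 0, 0, 0, 0.26], [0.02, 0, 0.0046, 0, 0, 0, 0.26], [0.0265, 0, 0.006, 0, 0, 0, 0.26], [0.033, 0, 0.0078, 0, 0, 0, 0.26], [0.04, 0, 0.0094, 0, 0, 0, 0.26], [0.046, 0, 0.011, 0, 0, 0, 0.26], [0.053, 0, 0.0126, 0, 0, 0, 0.26], [0.059, 0, 0.0142, 0, 0, 0, 0.26], [0.066, 0, 0.016, 0, 0, 0, 0.26]],
  ],
)

```text
t: 11.52
eef_pos: [564.9, -100.6, 188.6]
tcp_rot: [3.141, -0.384, 1.679]
ft_force: [0.6, 0.4, 0.5]
opening: 0.63
grip_force: 0.0
```

```bash
python3 - <<'E'
from h import *
bar(-8);print(now()[0],roll2(-14,-45)[0])
rows(now(),[roll2(-11,-45)],.26)
E
```

```text
bar x -32.7 y -6.6 z 27.4 yaw 0.001 len 127.9 res 0.62 ft [-0.5  0.4  0.3] t 11.5667
[ 564.87589828 -100.44599939  188.60578666] [ 564.89539258 -100.35590223  188.66743237]
[0.0203, 0.0002, 0.0046, -0, 0, 0.0001, 0.26],
```

arm_command(
  rows=[
    [[-0.2, 0, -0.08, 0, 0, 0, 0.26], [-0.1, 0, -0.5, 0, 0, 0, -1], [0, 0, -0.7, 0, 0, 0, -1], [0, 0, -0.7, 0, 0, 0, -1], [0, 0, -0.7, 0, 0, 0, -1], [0, 0, -0.7, 0, 0, 0, -1]],
  ],
)

```text
t: 12.07
eef_pos: [569.0, -139.8, 286.5]
tcp_rot: [3.14, -0.383, 1.679]
ft_force: [-0.3, -0.2, -1.1]
opening: 0.336
grip_force: 0.0
```

```bash
cat >> h.py <<'E'
def endp(x,h,y=0,th=np.deg2rad(10)):
    c,s=np.cos(A),np.sin(A);e=np.array([c,s,0]);f=np.array([-s,c,0]);k=np.array([0,0,1.])
    z=np.sin(th)*e-np.cos(th)*k;Y=np.cos(th)*e+np.sin(th)*k
    tip=np.array([O[0]+c*x-s*y,O[1]+s*x+c*y,h]);return tip-190*z,np.stack([f,Y,z],1)
E
python3 - <<'E'
from h import *
bar(0)
a=endp(-135,80);b=endp(-135,16);rows(now(),[a],-1);rows(a,[b],-1);print(a[0],b[0],now()[0])
E
```

```text
bar x -32.7 y -0.0 z 23.8 yaw 0.000 len 128.0 res 0.48 ft [ 0.1  0.1 -0.7] t 12.1167
[0.8924, -0.8175, 0.4924, -0.0275, -0.061, -0.0052, -1],
[0, -0.0741, 0.4202, 0, 0, 0, -1],
[430.57659725  -2.02450123 267.11347307] [430.57659725  -2.02450123 203.11347307] [ 568.88001849 -139.67865015  285.44391777]
```

The bar is seated (y = 0.0, z = 23.8, yaw = 0). Now I'll move behind its near end with the fingers closed.

arm_command(
  rows=[
    [[0.89, -0.82, 0.4, -0.0275, -0.061, -0.005, -1], [0.89, -0.82, 0.4, -0.0275, -0.061, -0.005, -1], [0.89, -0.82, 0.4, -0.0275, -0.061, -0.005, -1], [0.89, -0.82, 0.4, -0.0275, -0.061, -0.005, -1], [0.8924, -0.8175, 0.4924, -0.0275, -0.061, -0.0052, -1], [0.8924, -0.8175, 0.4924, -0.0275, -0.061, -0.0052, -1], [0.8924, -0.8175, 0.4924, -0.0275, -0.061, -0.0052, -1], [0.8924, -0.8175, 0.4924, -0.0275, -0.061, -0.0052, -1]],
  ],
)

```text
t: 12.78
eef_pos: [431.5, -2.3, 267.0]
tcp_rot: [2.967, 0.0, 1.679]
ft_force: [0.9, -0.2, 0.0]
opening: 0.007
grip_force: 0.0
```

```bash
python3 - <<'E'
from h import *
bar(0,"pics/w3.png");print(now(),endp(-135,80)[0]);rows(now(),[endp(-135,16)],-1);print(state()["opening"])
E
```

```text
bar x -33.7 y -0.2 z 23.7 yaw 0.001 len 128.7 res 0.87 ft [ 0.4  0.3 -0.5] t 12.8333
(array([431.68043009,  -2.63933681, 267.15555625]), array([[-1.06659532e-01,  9.79139110e-01,  1.72946084e-01],
       [ 9.94295533e-01,  1.05098598e-01,  1.81845609e-02],
       [-3.71176257e-04,  1.73899075e-01, -9.84763410e-01]])) [430.57659725  -2.02450123 267.11347307]
[0.005, -0.081, 0.4192, 0, 0.0001, -0.0001, -1],
0.007037108050430794
```

View pics/w3.png

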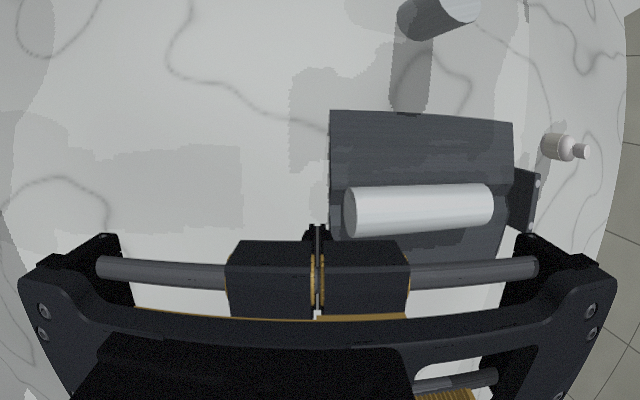

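The bar at (344–493, 184–236) is in the groove with a gap to the stop plate at (527, 195). The closed fingertips at (317, 228) are clear of its near end, so I'll descend.

arm_command(
  rows=[
    [[0.005, -0.081, 0.25, 0, 0, 0, -1], [0.005, -0.081, 0.419, 0, 0, 0, -1], [0.005, -0.081, 0.419, 0, 0, 0, -1], [0.005, -0.081, 0.419, 0, 0, 0, -1]],
  ],
)

```text
t: 13.17
eef_pos: [430.3, -2.2, 202.8]
tcp_rot: [2.969, -0.001, 1.677]
ft_force: [-0.1, 0.1, -0.8]
opening: 0.007
grip_force: 0.0
```

```bash
python3 - <<'E'
from h import *
print(state()["ft_force"],now()[0],endp(-135,16)[0]);rows(now(),[endp(-135+2.5*i,16) for i in range(1,11)],-1)
E
```

```text
[-0.08823246  0.14038934 -0.84703388] [430.32911422  -2.21036651 202.8489924 ] [430.57659725  -2.02450123 203.11347307]
[0.0011, 0.0185, 0.0014, -0.0003, -0, -0.0003, -1],
[0.0011, 0.0349, 0.0043, -0.0003, -0, -0.0003, -1],
[0.0011, 0.0513, 0.0071, -0.0003, -0, -0.0003, -1],
[0.0012, 0.0677, 0.01, -0.0003, -0, -0.0003, -1],
[0.0012, 0.0841, 0.0129, -0.0003, -0, -0.0003, -1],
[0.0012, 0.1006, 0.0157, -0.0003, -0, -0.0003, -1],
[0.0012, 0.117, 0.0186, -0.0003, -0, -0.0003, -1],
[0.0013, 0.1334, 0.0214, -0.0003, -0, -0.0003, -1],
[0.0013, 0.1498, 0.0243, -0.0003, -0, -0.0003, -1],
[0.0013, 0.1662, 0.0272, -0.0003, -0, -0.0003, -1],
```

arm_command(
  rows=[
    [[0.001, 0.0185, 0.0014, 0, 0, 0, -1], [0.001, 0.035, 0.0043, 0, 0, 0, -1], [0.001, 0.051, 0.007, 0, 0, 0, -1], [0.001, 0.068, 0.01, 0, 0, 0, -1], [0.001, 0.084, 0.013, 0, 0, 0, -1], [0.001, 0.1, 0.0157, 0, 0, 0, -1], [0.001, 0.117, 0.0186, 0, 0, 0, -1], [0.001, 0.133, 0.0214, 0, 0, 0, -1], [0.001, 0.15, 0.024, 0, 0, 0, -1], [0.001, 0.166, 0.027, 0, 0, 0, -1]],
  ],
)

```text
t: 14.0
eef_pos: [455.1, 1.3, 203.9]
tcp_rot: [2.967, 0.0, 1.678]
ft_force: [0.0, -1.4, 0.3]
opening: 0.003
grip_force: 0.0
```

arm_command(
  rows=[
    [[0, 0.0165, 0.003, 0, 0, 0, -1], [0, 0.033, 0.006, 0, 0, 0, -1], [0, 0.049, 0.0085, 0, 0, 0, -1], [0, 0.066, 0.0115, 0, 0, 0, -1], [0, 0.082, 0.0145, 0, 0, 0, -1], [0, 0.0985, 0.0175, 0, 0, 0, -1]],
  ],
)

```text
t: 14.5
eef_pos: [469.0, 2.9, 203.8]
tcp_rot: [2.97, -0.0, 1.678]
ft_force: [-7.6, -3.5, 5.9]
opening: 0.007
grip_force: 4.1
```

```bash
python3 - <<'E'
from h import *
bar(0);print(incradle(now()[0]+190*now()[1][:,2]))
rows(now(),[endp(-95+2.5*i,16) for i in range(1,11)],-1)
E
```

```text
bar x -32.0 y -0.4 z 23.8 yaw 0.004 len 138.9 res 0.71 ft [-4.1 -0.5  1.4] t 14.55
[-96.14316122   0.75677532  16.62297464]
[-0.0048, 0.0209, 0.0083, -0.0003, -0, -0.0001, -1],
[-0.0048, 0.0373, 0.0111, -0.0003, -0, -0.0001, -1],
[-0.0048, 0.0537, 0.014, -0.0003, -0, -0.0001, -1],
[-0.0048, 0.0701, 0.0169, -0.0003, -0, -0.0001, -1],
[-0.0048, 0.0866, 0.0197, -0.0003, -0, -0.0001, -1],
[-0.0048, 0.103, 0.0226, -0.0003, -0, -0.0001, -1],
[-0.0048, 0.1194, 0.0254, -0.0003, -0, -0.0001, -1],
[-0.0048, 0.1358, 0.0283, -0.0003, -0, -0.0001, -1],
[-0.0048, 0.1522, 0.0312, -0.0003, -0, -0.0001, -1],
[-0.0047, 0.1686, 0.034, -0.0003, -0, -0.0001, -1],
```

arm_command(
  rows=[
    [[-0.004, 0.018, 0.004, 0, 0, 0, -1], [-0.004, 0.034, 0.0068, 0, 0, 0, -1], [-0.004, 0.05, 0.0097, 0, 0, 0, -1], [-0.004, 0.067, 0.0126, 0, 0, 0, -1], [-0.004, 0.083, 0.0154, 0, 0, 0, -1], [-0.004, 0.1, 0.0183, 0, 0, 0, -1], [-0.004, 0.116, 0.0212, 0, 0, 0, -1], [-0.004, 0.133, 0.024, 0, 0, 0, -1], [-0.004, 0.15, 0.027, 0, 0, 0, -1], [-0.004, 0.166, 0.03, 0, 0, 0, -1]],
  ],
)

```text
t: 15.38
eef_pos: [494.1, 5.3, 203.6]
tcp_rot: [2.97, -0.001, 1.678]
ft_force: [-8.8, 0.7, 5.8]
opening: 0.005
grip_force: 4.2
```

```bash
cat >> h.py <<'E'
def far():
    "far end of the bar, cradle x"
    l,d=findbar();b=l[(d>0)&(abs(l[...,1])<12)&(l[...,2]>41)&(l[...,2]<48)&(l[...,0]>-40)&(l[...,0]<110)]
    m=l[(d>0)&(abs(l[...,1])<31)&(l[...,2]>30)&(l[...,2]<38)&(l[...,0]>60)&(l[...,0]<100)&(abs(l[...,1])>21)]
    print("bar top max x",np.percentile(b[:,0],[50,98,100]).round(1),"plate",np.percentile(m[:,0],[2,50]) if len(m) else None)
E
python3 - <<'E'
from h import *
bar(0);far();print(incradle(now()[0]+190*now()[1][:,2]))
E
```

```text
bar x -7.5 y -0.5 z 23.8 yaw 0.005 len 140.1 res 0.73 ft [-5.9  2.5  3.8] t 15.4333
bar top max x [11.5 59.9 95.7] plate [89.19745133 90.49553435]
[-71.23844615   0.54960922  16.41488769]
```

arm_command(
  rows=[
    [[-0.004, 0.018, 0.003, 0, 0, 0, -1], [-0.004, 0.034, 0.006, 0, 0, 0, -1], [-0.004, 0.05, 0.0088, 0, 0, 0, -1], [-0.004, 0.067, 0.0117, 0, 0, 0, -1], [-0.004, 0.083, 0.0146, 0, 0, 0, -1], [-0.004, 0.1, 0.0175, 0, 0, 0, -1], [-0.004, 0.116, 0.0204, 0, 0, 0, -1], [-0.004, 0.133, 0.0233, 0, 0, 0, -1], [-0.004, 0.145, 0.0255, 0, 0, 0, -1], [-0.004, 0.155, 0.0272, 0, 0, 0, -1]],
  ],
)

```text
t: 16.32
eef_pos: [517.6, 7.4, 203.6]
tcp_rot: [2.971, -0.001, 1.678]
ft_force: [-8.6, 2.8, 4.2]
opening: 0.006
grip_force: 3.7
```

```bash
python3 - <<'E'
from h import *
bar(0);far();print(incradle(now()[0]+190*now()[1][:,2]))
E
```

```text
bar x 10.1 y -0.7 z 23.8 yaw 0.007 len 128.2 res 0.76 ft [-6.4  3.   3.7] t 16.3667
bar top max x [34.1 83.4 97.3] plate [89.13320772 90.55956404]
[-4.78170032e+01  4.29468349e-02  1.63953122e+01]
```

arm_command(
  rows=[
    [[0, 0.008, 0.0014, 0, 0, 0, -1], [0, 0.014, 0.0025, 0, 0, 0, -1], [0, 0.02, 0.0035, 0, 0, 0, -1], [0, 0.025, 0.0044, 0, 0, 0, -1], [0, 0.025, 0.0044, 0, 0, 0, -1]],
  ],
)

```text
t: 16.83
eef_pos: [520.6, 7.7, 203.6]
tcp_rot: [2.973, -0.001, 1.679]
ft_force: [-12.7, 0.9, 8.3]
opening: 0.006
grip_force: 6.3
```

arm_command(
  rows=[
    [[0, 0.005, 0.001, 0, 0, 0, -1], [0, 0.01, 0.0018, 0, 0, 0, -1], [0, 0.01, 0.0018, 0, 0, 0, -1]],
  ],
)

```text
t: 17.08
eef_pos: [521.2, 7.7, 203.6]
tcp_rot: [2.976, -0.002, 1.679]
ft_force: [-20.8, -1.9, 16.3]
opening: 0.005
grip_force: 10.3
```

```bash
python3 - <<'E'
from h import *
far();print(incradle(now()[0]+190*now()[1][:,2]),state()["ft_force"])
E
```

```text
bar top max x [37.4 84.7 91.1] plate [89.55509608 90.54866691]
[-45.46657779   0.34208556  16.1812364 ] [-20.67230718  -2.42908435  14.99342604]
```

The force jumped from 9 to 21 N, so the bar is at the stop. I'll retreat straight back, then up.

arm_command(
  rows=[
    [[0, -0.02, -0.0035, 0, 0, 0, -1], [0, -0.08, -0.014, 0, 0, 0, -1], [0, -0.2, -0.035, 0, 0, 0, -1], [0, -0.2, -0.035, 0, 0, 0, -1], [0, -0.1, -0.6, 0, 0, 0, -1], [0, -0.1, -0.6, 0, 0, 0, -1], [0, -0.1, -0.6, 0, 0, 0, -1], [0, -0.1, -0.6, 0, 0, 0, -1]],
  ],
)

```text
t: 17.8
eef_pos: [494.0, 4.3, 292.1]
tcp_rot: [2.961, 0.002, 1.678]
ft_force: [-0.2, -0.6, -0.3]
opening: 0.005
grip_force: 0.0
```

```bash
python3 - <<'E'
from h import *
l,d=findbar("pics/w4.png");bar(0);far()
for z in range(40,36,-1): pass
b=l[(d>0)&(abs(l[...,1])<12)&(l[...,2]>38)&(l[...,2]<47)&(abs(l[...,0]-25)<66)];print("bar top range",np.percentile(b[:,0],[0,.5,1,2]))
p,dd=read_camera("top");q=incradle(cloud_fixed("top",dd))
g=q[(dd>0)&(abs(q[...,1])<13)&(q[...,2]>33)&(abs(q[...,0]-25)<110)&(q[...,2]<60)];print(np.percentile(g[:,0],[0,1,50,99]))
E
```

```text
bar x 17.4 y -0.2 z 23.7 yaw 0.001 len 113.8 res 0.86 ft [ 0.6 -0.1 -0.4] t 17.9
bar top max x [15.8 86.8 97.9] plate [89.7576536  90.53915384]
bar top range [-40.16132338 -39.76159925 -39.54347632 -38.64290387]
[-38.51838178 -37.07758382  48.63423778 100.43493009]
```

View pics/w4.png

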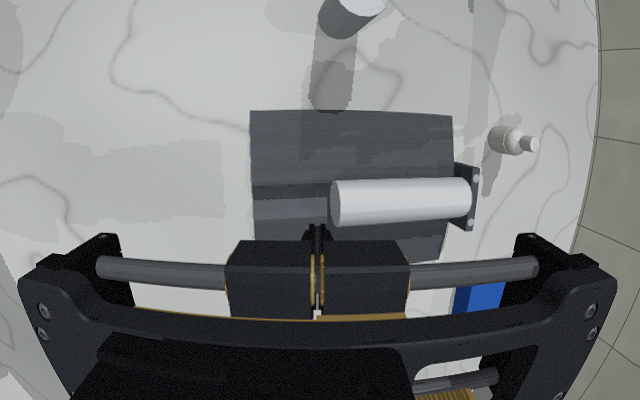

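The bar (331–472, 178–227) lies in the groove against the stop plate (455–478). Its near end is at x = −40, as expected, and the fingers are clear, so I'll hand in the job.

```bash
python3 -c "
from cell import *
print(job_done())"
```

```text
the job is handed in; nothing more can be done
None
```

I rolled the bar up the ramp into the groove, pushed it against the stop plate and let go of it, and handed the job in at about 18 s; the hand-in gave no verdict back.

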